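# Bleed the pump, then find the filler cap's thread hand

### The job

On the bench hydraulic pump, bleed the pressure first: pull the upright sprung relief lever towards you through its full stroke, then ease it slowly all the way back to rest without letting it snap. Then unscrew the tank's winged filler cap, trying both ways because its thread may be right- or left-handed, lift it straight off, and finish while still holding it in the gripper, upright and about 5 cm or more above its seated height. Leave the loose things on the table and the pump where they are.

Things in the scene. Friction and masses are not known exactly. Their poses are not given: they have to be found in the camera images.
- pump: fixed pump unit: dark base plate 280 (x) x 420 (y) x 12 mm; on its -y half a grey tank, top 112 mm above the table, on its +y half an aluminium block with the lever. Origin: centre of the plate's underside; -x faces the robot, turned up to 0.35 rad; z up. The low dome without a wing on the tank, 95 mm beyond the cap along x, is a fixed blanking plug, 27 mm tall.
- relief_lever (a joint): lever angle about the pump's y axis through lever_pivot, rad: 0 at rest (leaning 0.35 rad from upright to the pump's +x, away from the robot), 0.7 at the stop at full stroke (leaning 0.35 rad to -x, towards the robot). A damped spring pulls it back: 0.25 N m at rest, 0.95 N m at full stroke; let go far from rest it snaps back.
- lever_pivot (a point): centre of the lever's hinge, on the pump at (0, 110, 85) mm; axes as the pump's.
- lever_grip (a point): centre of the lever's grip, a black drum 32 mm across and 34 mm long with its axis and flat ends along the pump's y, 130 mm from lever_pivot, on top of a 12 mm rod. Moves and turns with the lever.
- neck_top (a point): centre of the filler neck's top, on the pump at (-30, -120, 136) mm, under the cap at the start; z up is the thread's axis. Coarse thread: turned the wrong way the cap meets a hard stop within about 0.25 rad; the right way it runs about 1.1 rad to a stop, rising 4 mm, and from 0.9 rad on lifts straight off. Which way loosens it varies and cannot be seen.
- cap_grip (a point): centre of the wing of the loose steel filler cap (about 150 g): a ribbed disc 72 mm across, 28 mm tall, with an upright wing on top 52 mm long (cap's x), 14 mm thick (cap's y), 36 mm tall, reaching 18 mm below and above this point; grip it across its thickness. Seated, this point is 24 mm above neck_top and the wing lies along the pump's x.
- small_carton: small brown carton 50 x 50 x 40 mm, loose on the pump's base plate, on the robot's side between tank and lever; a bystander. Origin: centre of its underside.
- jar: small jar, 40 mm across, 50 mm tall, loose on the pump's base plate, on the far side between tank and lever; a bystander. Origin: centre of its underside.
- paper_roll: upright roll of blue wiping paper, 110 mm across, 140 mm tall, on the left of the table; a bystander. Origin: centre of its underside.
- parts_carton: brown carton 80 x 120 x 70 mm, on the right of the table; a bystander. Origin: centre of its underside.
- oil_bottle: grey bottle, 70 mm across, 190 mm tall, on the right of the table; a bystander. Origin: centre of its underside.
- wrench: steel wrench lying flat on the right of the table; a bystander.
- filter_box: white box 90 x 90 x 100 mm, far left of the table; a bystander. Origin: centre of its underside.
Things that resemble listed ones, but are neither listed nor needed, are in the scene too. Leave any yellow look-alike of the part that bears cap_grip alone.

How it is judged:
On the way, in this order (a step that is already met when the one before it is completed fails the run):
1. the relief lever is pulled through its full stroke, with the cap still seated (value of joint relief_lever above 0.6 rad and not (z of cap_grip in the frame of neck_top above 0.062 m)), for 0.2 s.
2. the relief lever is back at rest, with the cap still seated (value of joint relief_lever below 0.08 rad and not (z of cap_grip in the frame of neck_top above 0.062 m)), for 0.2 s.
3. the cap is off its thread, held by the fingers (z of cap_grip in the frame of neck_top above 0.062 m and contact force between the fingers and filler_cap above 1 N), for 0.2 s.
At the end, for the whole second after the job is handed in: The gripper holds the filler cap at rest and upright (within 0.35 rad), its wing centre at least 62 mm above neck_top (38 mm above its seated height), clear of the pump, and the relief lever is at rest (below 0.08 rad) (all of step 3 and value of joint relief_lever below 0.08 rad and linear speed of filler_cap below 0.05 m/s and contact force between filler_cap and pump below 0.1 N and angle between cap_grip's own z axis and vertical below 0.35 rad); the arm keeps its last pose, push and grip.
It fails at once if the relief lever snaps back (faster than 1.6 rad/s, about 0.2 m/s at the grip) (velocity of joint relief_lever below -1.6 rad/s).
It fails at once if a loose bystander is pushed more than 30 mm (distance of any of small_carton, jar, paper_roll, parts_carton, oil_bottle, wrench, filter_box from where it was at the start of the episode above 0.03 m).
It also fails if it takes over 64 s, if anything falls off the work surface, if the arm or the gripper's body presses on something with over 40 N, if the wrist force passes 120 N, or if a joint passes its speed limit or range.

### The arm

A 7-joint arm with a two-finger parallel gripper is mounted at the origin on the work surface. World frame = base frame: x ahead of the robot, y to its left, z up, the work surface at z = 0. Lengths are in m, angles in rad, forces in N, time in s.
With the tool pointing down it reaches from about 0.4 to 0.875 m from the base axis. Payload 19.3 kg.
Tool frame: the origin (TCP) lies midway between the tips of the shut fingers; the grasp point (between the pads) lies 19 mm behind it (bot.pinch_z is the distance from the TCP to the grasp point, in m); z points along the fingers, y is the line along which they close (so a half turn about z gives the same grasp; the last joint's range is limited). The gripper opens to 85 mm and grips with 20 to 120 N. Pads are 22 mm wide; open, the fingers measure 114 mm over their backs; the gripper's body (76 mm by 85 mm) begins 54 mm behind the grasp point. The pads swing forward as they close: fully open they stand 13 mm farther back than shut.
Start: joints at [1.153, 0.521, -0.036, 1.599, 0.021, 1.021, -0.113], TCP at [0.213, -0.588, 0.231] pointing down, gripper open.
Joint ranges: [-2.91, 2.91], [-0.3, 2.13], [-1.5, 1.42], [0.17, 2.43], [-1.26, 4.41], [0.16, 1.93], [-2.52, 2.52]. Speed limits (rad/s): [1.89, 1.89, 2.39, 2.39, 3.01, 3.01, 3.01].

### API

Orientations are given as [roll, pitch, yaw] about the fixed x, y, z axes, in that order (R = Rz(yaw) Ry(pitch) Rx(roll)).
In Python, from workcell import observe, viewer, bot gives the robot as it stands. The module is installed in compiled form; this text tells all that it offers.
- The arm moves only by the tool play_rows, never from a script. Its argument "motion" is a list of rows, each a list of 7 numbers: the shift along the tool's x, y, z in cm, then the turn, a rotation vector about the tool's x, y, z in rad, then the opening, from -1 (shut) to 1 (fully open), so that 0 is half open. A call has exactly 5 rows; each row is the pose to reach, as a shift and turn from the pose commanded when the call began, along the tool's axes at that moment; what a row does not reach only later rows make up. A row lasts 1/10 s, in which the tool goes at most 50 mm and 8.59 degrees, less where a joint would pass 70% of its speed; a pose out of reach is approached as far as the arm can. A call with a gripper value outside its range is refused whole. The fingers move at their own pace and stop on an object; "squeeze" is the grip in N (left out, the last holds). Time passes only in rows, so rows that repeat a pose let the fingers close, or fill a call up. It gives the time, the measured TCP pose, the force, the opening and the grip force at its end, in the units of the state.
- observe(): the state, without advancing time (a new reading comes with each control period).
- viewer.grab_frame(name): name is "scene" or "top" or "wrist"; returns (picture, depth): 480x640x3 uint8, red, green, blue; 480x640 float32, m along the optical axis (not along the pixel's ray), 0 where there is no reading.
- viewer.camera_info(name): a dict with "fx", "fy", "cx", "cy" (pixels), "k1" (the pictures are not rectified: a ray, as slopes to the right and down, at radius r is drawn at 1 + k1 r^2 times it, then the intrinsics apply), "R" (3x3) and "t" (3): a world point X has camera coordinates R X + t. Camera axes: x right, y down, z forward; pixel columns grow to the right and rows downward; lengths in m; the calibration is good to about 2 mm. A picture is of the moment at which its call begins: read the wrist's pose just before it. camera_info takes no time and is no camera call; for the wrist camera it gives the pose at the moment of the call.
- bot.job_done(): hands the job in; it is judged then, once.
The state is a dict: "clock": time; "qpos": joint angles; "qd": joint speeds; "joint_efforts": joint torques, N m; "position": TCP position; "tool_rot": TCP orientation; "force": force on the tool from outside, world axes, zero at the start; "moment": the same for the moment, N m; "grip_width": finger opening in m; "finger_force": force on a finger pad.
Only numpy, scipy, OpenCV 4.12 (cv2) and the standard library are available. Lean on these libraries where they do the work, as an engineer would, in place of code of your own. Each camera call takes 0.05 s, during which the arm holds its last target. There are 200 camera calls.

## Working session

There is one attempt and no reset: what is moved stays moved. The work goes in short steps, Python scripts to look and compute and a tool call to move; the robot and the scene stay as the last step left them, time stands still between calls to the robot, and variables do not carry over. Pictures are saved under pics/ and viewed, at most 10 in all, crops included, and the job is handed in when it is done.

Besides the shell and the picture viewer there is one more tool, called after "Call:" as name(argument=value, ...) on one line, values as JSON. play_rows: Moves the arm, as the interface text tells. Its arguments: {"type":"object","properties":{"motion":{"type":"array"},"squeeze":{"type":"number"}},"required":["motion"]}

```bash
mkdir -p pics; cat > h.py <<'E'
import numpy as np, cv2
from workcell import observe, viewer, bot
from scipy.spatial.transform import Rotation as Ro
def grab(name, f):
    c=viewer.camera_info(name); p,d=viewer.grab_frame(name)
    cv2.imwrite('pics/'+f+'.png',p[:,:,::-1]); np.savez('pics/'+f+'.npz',p=p,d=d,**{k:np.array(v) for k,v in c.items()})
def cloud(f):
    z=np.load('pics/'+f+'.npz'); d=z['d']; v,u=np.mgrid[:480,:640]
    K=np.array([[z['fx'],0,z['cx']],[0,z['fy'],z['cy']],[0,0,1]],float)
    pts=np.stack([u,v],-1).reshape(-1,1,2).astype(float)
    n=cv2.undistortPoints(pts,K,np.array([float(z['k1']),0,0,0])).reshape(480,640,2)
    X=np.concatenate([n*d[...,None],d[...,None]],-1)
    return z['p'],(X-z['t'])@z['R'],d
E
python3 - <<'E'
from h import *
print(observe())
grab('scene','s0');grab('top','t0')
a=cv2.imread('pics/s0.png');b=cv2.imread('pics/t0.png')
for n in('scene','top'):
    c=viewer.camera_info(n);print(n,-c['R'].T@c['t'])
E
```

```text
{'clock': 0.0, 'qpos': array([ 1.15276005,  0.52202288, -0.03632093,  1.59999056,  0.02121349,
        1.02109982, -0.11281684]), 'qd': array([-0.00067022,  0.00081678, -0.00101707,  0.00045321,  0.00061409,
        0.00032107,  0.00139219]), 'joint_efforts': array([ 4.70764353e-04, -9.27114415e+01,  1.98044904e+00, -3.69927120e+01,
        1.80597551e-02,  8.01047572e-03, -1.45140307e-04]), 'position': array([ 0.21288587, -0.58727373,  0.23072653]), 'tool_rot': array([-3.14046144e+00,  9.55040434e-05,  3.47810646e-01]), 'force': array([0.32001821, 0.22109661, 0.12578146]), 'moment': array([-0.01170415, -0.04782033,  0.02158265]), 'finger_force': 0.0, 'grip_width': 0.08514194496173111}
scene [ 1.14960595 -0.65067081  1.08176794]
top [ 0.32540159 -0.01247111  1.26936193]
```

View pics/s0.png

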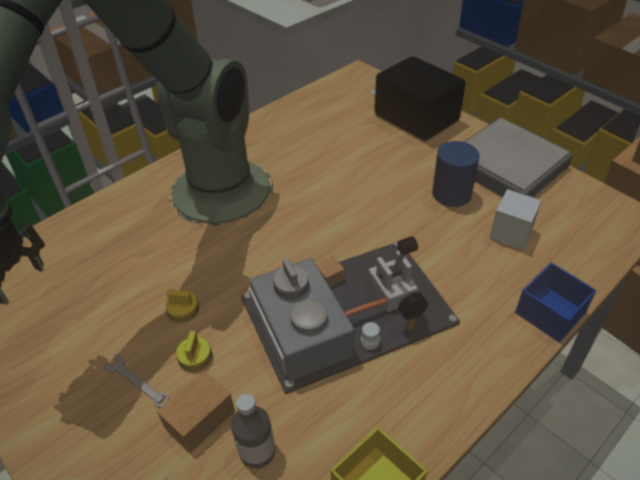

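View pics/t0.png

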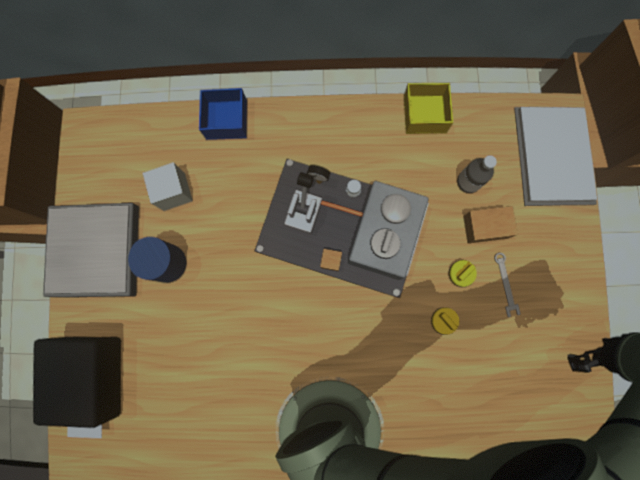

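The scene view shows the pump with the cap at about (291,280), the plug at (309,316), and dark drums at (407,243) and (413,305). The top view has the cap at (384,242), the plug at (396,208), the lever block at (302,210), and the drums near (307,180) and (317,172). Next I'll measure from depth.

```bash
python3 - <<'E'
from h import *
p,X,d=cloud('t0')
z=X[...,2]; roi=np.zeros((480,640),bool); roi[150:305,245:440]=1; roi&=d>0
def rect(m,n):
    P=X[m][:,:2].astype(np.float32); r=cv2.minAreaRect(P*1000); print(n,m.sum(),r)
m=(z>0.004)&(z<0.13)&roi
m=cv2.morphologyEx(m.astype(np.uint8),cv2.MORPH_OPEN,np.ones((3,3)))>0
rect(m,'plate'); 
m=(abs(z-.112)<.006)&roi; m=cv2.morphologyEx(m.astype(np.uint8),cv2.MORPH_OPEN,np.ones((5,5)))>0
rect(m,'tank')
for n,(u,v) in dict(cap=(384,242),plug=(396,208),dr1=(307,180),dr2=(317,172),dr3=(325,175),blk=(302,210)).items(): print(n,X[v,u])
for lo in(.125,.14,.155,.17,.185,.2):
    m=roi&(z>lo)
    k,l,s,c=cv2.connectedComponentsWithStats(m.astype(np.uint8))
    for i in range(1,k):
        if s[i,4]>8: q=X[l==i]; print(lo,s[i],q.mean(0).round(3),q.min(0).round(3),q.max(0).round(3), p[l==i].mean(0).round())
cv2.imwrite('pics/c.png',np.hstack([cv2.resize(p[150:230,270:350,::-1],(400,400),interpolation=2),cv2.resize(cv2.imread('pics/s0.png')[220:340,350:470],(400,400),interpolation=2)]))
p,X,d=cloud('s0')
for (u,v) in[(407,243),(413,305),(405,300),(410,325),(390,262),(395,275)]: print(u,v,X[v,u].round(3))
E
```

```text
plate 13763 ((556.43115234375, -47.448974609375), (422.69854736328125, 289.2110595703125), 70.62908935546875)
tank 3427 ((554.1668090820312, -86.66456604003906), (313.4109802246094, 219.43972778320312), 70.4653091430664)
cap [ 0.48127961 -0.14208947  0.17632642]
plug [ 0.57121445 -0.1799908   0.14075643]
dr1 [0.6267201  0.03699127 0.21901298]
dr2 [0.67753997 0.01568917 0.1139064 ]
dr3 [ 0.67065856 -0.00476647  0.10800938]
blk [0.5814194  0.05701064 0.09876754]
0.125 [297 172  17  31 275] [0.623 0.043 0.202] [0.596 0.023 0.126] [0.648 0.061 0.228] [52. 49. 44.]
0.125 [382 194  29  29 654] [ 0.573 -0.18   0.137] [ 0.537 -0.217  0.125] [ 0.61  -0.146  0.147] [139. 138. 132.]
0.125 [371 229  29  30 673] [ 0.482 -0.147  0.149] [ 0.448 -0.184  0.126] [ 0.52  -0.114  0.182] [137. 135. 130.]
0.14 [297 172  17  27 258] [0.624 0.043 0.207] [0.602 0.023 0.141] [0.648 0.061 0.228] [50. 46. 41.]
0.14 [401 199   5   7  10] [ 0.586 -0.197  0.141] [ 0.578 -0.204  0.14 ] [ 0.594 -0.193  0.142] [139. 137. 130.]
0.14 [389 205  10   4  17] [ 0.576 -0.173  0.141] [ 0.571 -0.185  0.14 ] [ 0.579 -0.163  0.
[... 463 characters left out ...]
0.155 [382 230  11  23 139] [ 0.483 -0.15   0.177] [ 0.459 -0.162  0.158] [ 0.51  -0.136  0.182] [133. 131. 125.]
0.17 [297 172  17  20 225] [0.627 0.042 0.215] [0.612 0.023 0.171] [0.648 0.061 0.228] [45. 41. 36.]
0.17 [382 230  11  22 127] [ 0.484 -0.15   0.178] [ 0.459 -0.162  0.173] [ 0.51  -0.136  0.182] [137. 135. 129.]
0.185 [297 172  17  17 207] [0.628 0.042 0.218] [0.612 0.023 0.186] [0.648 0.061 0.228] [42. 38. 33.]
0.2 [297 172  17  16 200] [0.628 0.042 0.219] [0.612 0.023 0.2  ] [0.648 0.061 0.228] [41. 38. 32.]
407 243 [0.635 0.035 0.221]
413 305 [0.693 0.002 0.103]
405 300 [ 0.675 -0.004  0.11 ]
410 325 [0.69  0.005 0.03 ]
390 262 [0.553 0.088 0.061]
395 275 [0.6   0.051 0.083]
```

View pics/c.png

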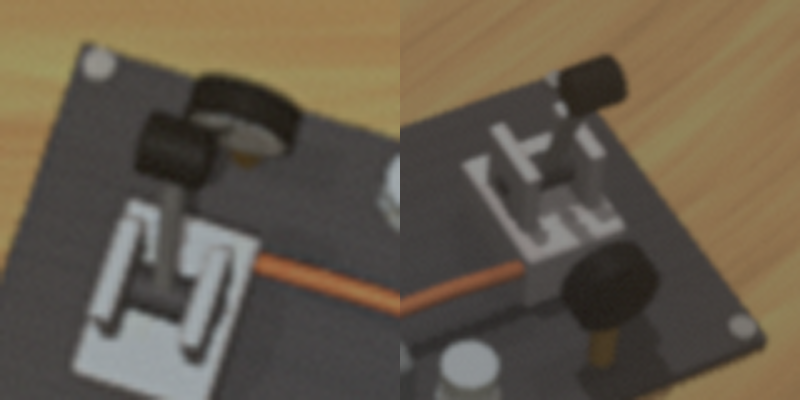

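The real lever grip is the drum at (407,243) in the scene view, measured at about (0.63, 0.042, 0.21) m. The other drum, at about z = 0.11, is a gauge. Pump yaw is about −0.338 rad. I'm moving over to the lever.

Call:
play_rows(motion=[[2,-1,-4,0,0,0.14,1],[5,-3,-7,0,0,0.28,1],[8,-5,-10,0,0,0.42,1],[11,-7.5,-10,0,0,0.56,1],[14,-10,-10,0,0,0.686,1]], squeeze=60)

```text
clock: 0.6
position: [0.3112, -0.4446, 0.3318]
tool_rot: [3.141, -0.001, -0.344]
force: [0.6, 0.1, 0.2]
grip_width: 0.0854
finger_force: 0.0
```

Call:
play_rows(motion=[[1.1,-4.5,0,0,0,0,1],[2.2,-9,0,0,0,0,1],[3.3,-13.5,0,0,0,0,1],[4.4,-18,0,0,0,0,1],[5.5,-22.5,0,0,0,0,1]])

```text
clock: 1.1
position: [0.4377, -0.2501, 0.3313]
tool_rot: [3.142, 0.0, -0.338]
force: [0.9, -1.1, -0.2]
grip_width: 0.0854
finger_force: 0.0
```

```bash
cat >> h.py <<'E'
def to(x,y,z,yaw=-.338):
    s=observe(); R=Ro.from_euler('xyz',s['tool_rot']); T=Ro.from_euler('xyz',[np.pi,0,yaw])
    print('t',round(s['clock'],2),'pos',s['position'].round(4),'rot',s['tool_rot'].round(3),'q',s['qpos'].round(2),'w',round(s['grip_width'],4),'F',s['force'].round(1),'ff',s['finger_force'])
    print('shift cm',(R.inv().apply(np.array([x,y,z])-s['position'])*100).round(2),'rot',(R.inv()*T).as_rotvec().round(3))
E
python3 -c "
from h import *
to(.631,.042,.33)"
```

```text
t 1.1 pos [ 0.4377 -0.2501  0.3313] rot [ 3.142  0.    -0.338] q [ 0.46  0.23 -0.07  1.78  0.02  1.14 -1.53] w 0.0854 F [ 0.9 -1.1 -0.2] ff 0.0
shift cm [  8.54 -33.97   0.13] rot [ 0.  0. -0.]
```

Call:
play_rows(motion=[[1.1,-4.5,0,0,0,0,1],[2.3,-9,0,0,0,0,1],[3.4,-13.5,0,0,0,0,1],[4.5,-18,0,0,0,0,1],[5.6,-22.5,0,0,0,0,1]])

```text
clock: 1.6
position: [0.5652, -0.0565, 0.3312]
tool_rot: [3.141, 0.0, -0.338]
force: [0.8, -0.5, 0.5]
grip_width: 0.0853
finger_force: 0.0
```

Call:
play_rows(motion=[[1,-4,0,0,0,0,1],[1.5,-6,0,0,0,0,1],[2,-8,0,0,0,0,1],[2,-8,0,0,0,0,1],[2,-8,0,0,0,0,1]])

```text
clock: 2.1
position: [0.6098, 0.0106, 0.3308]
tool_rot: [3.141, 0.001, -0.338]
force: [0.3, -1.5, 0.1]
grip_width: 0.0854
finger_force: 0.0
```

```bash
python3 -c "
from h import *
to(.631,.042,.188)
grab('wrist','w0')
p,X,d=cloud('w0')
m=(X[...,2]>.17)&(X[...,2]<.24)&(d>0)&(abs(X[...,0]-.63)<.05)&(abs(X[...,1]-.04)<.05)
q=X[m];print(m.sum(),q.mean(0),q.min(0),q.max(0), np.percentile(q,[2,98],axis=0))
v,u=np.nonzero(m);print(u.min(),u.max(),v.min(),v.max())
"
```

```text
t 2.1 pos [0.6098 0.0106 0.3308] rot [ 3.141e+00  1.000e-03 -3.380e-01] q [ 0.02  0.42 -0.2   1.51  0.08  1.23 -2.1 ] w 0.0854 F [ 0.3 -1.5  0.1] ff 0.0
shift cm [ 0.97 -3.68 14.28] rot [0.001 0.001 0.   ]
2166 [0.6320221  0.04007896 0.21694335] [0.61123156 0.02155792 0.1939731 ] [0.64964272 0.06188794 0.22238541] [[0.61480059 0.02332481 0.20519673]
 [0.64739842 0.05776841 0.2217143 ]]
246 297 201 244
```

View pics/w0.png

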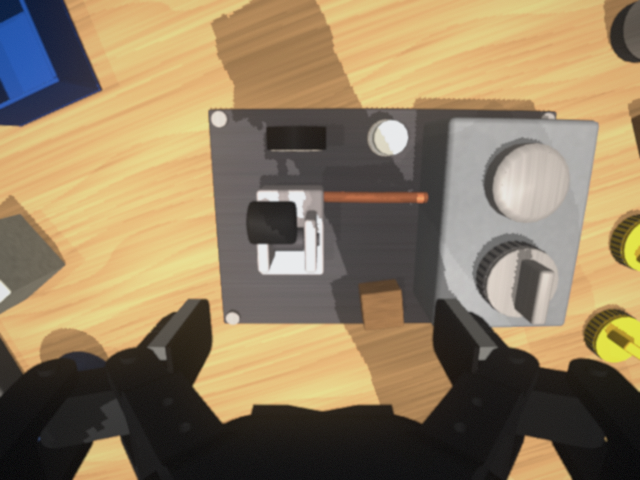

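The wrist view shows the drum at about (272,222), aligned with the tool, with clear space on both flat ends. I'll centre over it and descend.

Call:
play_rows(motion=[[0.5,-2,0,0,0,0,1],[1.1,-3.6,2,0,0,0,1],[1.1,-3.6,5,0,0,0,1],[1.1,-3.6,7,0,0,0,1],[1.1,-3.6,8,0,0,0,1]])

```text
clock: 2.65
position: [0.6314, 0.0398, 0.2497]
tool_rot: [3.14, 0.002, -0.339]
force: [0.1, -0.2, -0.3]
grip_width: 0.0854
finger_force: 0.0
```

```bash
python3 -c "
from h import *
to(.632,.041,.185)"
```

```text
t 2.65 pos [0.6314 0.0398 0.2497] rot [ 3.14e+00  2.00e-03 -3.39e-01] q [-0.02  0.52 -0.2   1.55  0.11  1.08 -2.16] w 0.0854 F [ 0.1 -0.2 -0.3] ff 0.0
shift cm [ 0.02 -0.14  6.47] rot [ 0.001  0.002 -0.001]
```

Call:
play_rows(motion=[[0,-0.1,2,0,0,0,1],[0,-0.1,4,0,0,0,1],[0,-0.1,5.5,0,0,0,1],[0,-0.1,6.4,0,0,0,1],[0,-0.1,6.4,0,0,0,1]])

```text
clock: 3.15
position: [0.6323, 0.0415, 0.1866]
tool_rot: [3.141, 0.001, -0.339]
force: [-0.2, 0.5, -0.9]
grip_width: 0.0858
finger_force: 0.0
```

Call:
play_rows(motion=[[0,0,0,0,0,0,-1],[0,0,0,0,0,0,-1],[0,0,0,0,0,0,-1],[0,0,0,0,0,0,-1],[0,0,0,0,0,0,-1]], squeeze=60)

```text
clock: 3.65
position: [0.6328, 0.0408, 0.1882]
tool_rot: [3.141, -0.001, -0.339]
force: [-4.3, -5.4, 8.1]
grip_width: 0.0334
finger_force: 60.1
```

Call:
play_rows(motion=[[-0.62,0,-0.21,0,0,0,-1],[-1.24,0,-0.39,0,0,0,-1],[-1.87,0,-0.53,0,0,0,-1],[-2.52,0,-0.64,0,0,0,-1],[-3.16,0,-0.73,0,0,0,-1]])

```text
clock: 4.15
position: [0.6041, 0.0508, 0.1955]
tool_rot: [3.141, -0.004, -0.339]
force: [6.8, -7.9, 0.8]
grip_width: 0.0334
finger_force: 59.8
```

Call:
play_rows(motion=[[-0.65,0,-0.05,0,0,0,-1],[-1.3,0,-0.07,0,0,0,-1],[-1.95,0,-0.05,0,0,0,-1],[-2.6,0,0,0,0,0,-1],[-3.24,0,0.09,0,0,0,-1]])

```text
clock: 4.65
position: [0.5741, 0.0613, 0.1953]
tool_rot: [-3.141, -0.005, -0.34]
force: [6.5, -10.9, 11.9]
grip_width: 0.0333
finger_force: 62.1
```

```bash
python3 -c "
from h import *
to(.632,.041,.187)"
```

```text
t 4.65 pos [0.5741 0.0613 0.1953] rot [-3.141 -0.005 -0.34 ] q [-0.06  0.49 -0.21  1.76  0.13  0.9  -2.23] w 0.0333 F [  6.5 -10.9  11.9] ff 62.14021325111389
shift cm [ 6.13 -0.01  0.86] rot [-0.    -0.005 -0.002]
```

Call:
play_rows(motion=[[-0.64,0,0.11,0,0,0,-1],[-1.27,0,0.26,0,0,0,-1],[-1.9,0,0.43,0,0,0,-1],[-2.25,0,0.55,0,0,0,-1],[-2.4,0,0.6,0,0,0,-1]])

```text
clock: 5.15
position: [0.5513, 0.0694, 0.1896]
tool_rot: [-3.142, -0.005, -0.34]
force: [1.9, -12.9, 19.7]
grip_width: 0.0334
finger_force: 65.6
```

Call:
play_rows(motion=[[0,0,0,0,0,0,-1],[0,0,0,0,0,0,-1],[0,0,0,0,0,0,-1],[0,0,0,0,0,0,-1],[0,0,0,0,0,0,-1]])

```text
clock: 5.65
position: [0.5513, 0.0693, 0.1896]
tool_rot: [3.141, -0.005, -0.34]
force: [0.0, -11.8, 18.8]
grip_width: 0.0333
finger_force: 65.6
```

```bash
python3 -c "
from h import *
to(.632,.041,.187)
grab('top','t1'); p,X,d=cloud('t1')
m=(X[...,2]>.19)&(X[...,2]<.235)&(d>0)&(abs(X[...,0]-.57)<.1)&(abs(X[...,1]-.06)<.05);m[:150]=0
q=X[m];print(m.sum(),q.mean(0))
"
```

```text
t 5.65 pos [0.5513 0.0693 0.1896] rot [ 3.141 -0.005 -0.34 ] q [-0.08  0.47 -0.21  1.82  0.13  0.86 -2.26] w 0.0333 F [  0.  -11.8  18.8] ff 65.60149312019348
shift cm [ 8.55 -0.02  0.3 ] rot [ 0.    -0.005 -0.002]
0 [nan nan nan]<string>:6: RuntimeWarning: Mean of empty slice.
  ret = um.true_divide(
```

Call:
play_rows(motion=[[-0.2,0,0.05,0,0,0,-1],[-0.4,0,0.12,0,0,0,-1],[-0.4,0,0.12,0,0,0,-1],[-0.4,0,0.12,0,0,0,-1],[-0.4,0,0.12,0,0,0,-1]])

```text
clock: 6.2
position: [0.5475, 0.0707, 0.1882]
tool_rot: [3.141, -0.004, -0.34]
force: [1.1, -11.3, 16.7]
grip_width: 0.033
finger_force: 65.8
```

```bash
python3 -c "
from h import *
to(.632,.041,.187)
grab('scene','s1'); a=cv2.imread('pics/s1.png'); cv2.imwrite('pics/s1c.png',cv2.resize(a[180:340,330:490],(600,600),interpolation=2))
"
```

```text
t 6.2 pos [0.5475 0.0707 0.1882] rot [ 3.141 -0.004 -0.34 ] q [-0.08  0.46 -0.21  1.83  0.13  0.86 -2.26] w 0.033 F [  1.1 -11.3  16.7] ff 65.82297205924988
shift cm [ 8.96 -0.02  0.15] rot [ 0.    -0.004 -0.002]
```

View pics/s1c.png

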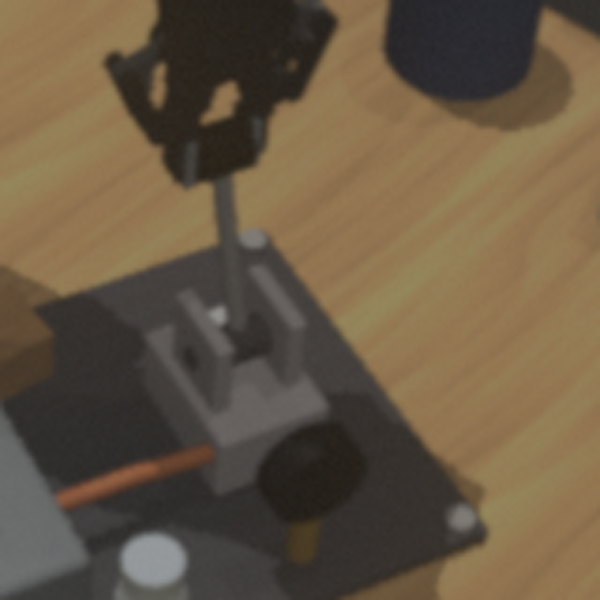

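The pinched lever has swung about 90 mm towards the robot, which is the full stroke. Next I'll ease it back.

Call:
play_rows(motion=[[0.43,0,-0.15,0,0,0,-1],[0.87,0,-0.28,0,0,0,-1],[1.3,0,-0.4,0,0,0,-1],[1.75,0,-0.5,0,0,0,-1],[2.19,0,-0.59,0,0,0,-1]])

```text
clock: 6.75
position: [0.5664, 0.064, 0.1929]
tool_rot: [3.14, 0.0, -0.339]
force: [-2.2, -6.0, 4.5]
grip_width: 0.0333
finger_force: 64.3
```

Call:
play_rows(motion=[[0.45,0,-0.07,0,0,0,-1],[0.9,0,-0.13,0,0,0,-1],[1.35,0,-0.17,0,0,0,-1],[1.81,0,-0.19,0,0,0,-1],[2.26,0,-0.2,0,0,0,-1]])

```text
clock: 7.25
position: [0.5876, 0.0565, 0.1947]
tool_rot: [3.14, 0.0, -0.339]
force: [-1.7, -5.7, 2.5]
grip_width: 0.0332
finger_force: 63.5
```

Call:
play_rows(motion=[[0.45,0,0.01,0,0,0,-1],[0.91,0,0.03,0,0,0,-1],[1.36,0,0.07,0,0,0,-1],[1.81,0,0.13,0,0,0,-1],[2.26,0,0.2,0,0,0,-1]])

```text
clock: 7.75
position: [0.6089, 0.0491, 0.1926]
tool_rot: [3.14, 0.001, -0.339]
force: [-5.1, -5.3, 4.1]
grip_width: 0.0338
finger_force: 63.1
```

Call:
play_rows(motion=[[0.44,0,0.09,0,0,0,-1],[0.89,0,0.19,0,0,0,-1],[1.33,0,0.31,0,0,0,-1],[1.77,0,0.44,0,0,0,-1],[2.19,0,0.59,0,0,0,-1]])

```text
clock: 8.25
position: [0.6293, 0.0419, 0.1868]
tool_rot: [3.14, 0.001, -0.339]
force: [-17.0, -1.5, 19.8]
grip_width: 0.0335
finger_force: 65.0
```

```bash
python3 -c "
from h import *
to(.6328,.0408,.1872)"
```

```text
t 8.25 pos [0.6293 0.0419 0.1868] rot [ 3.14e+00  1.00e-03 -3.39e-01] q [-0.03  0.58 -0.19  1.62  0.13  0.95 -2.18] w 0.0335 F [-17.   -1.5  19.8] ff 64.99410510063171
shift cm [ 0.37 -0.01 -0.04] rot [ 0.001  0.001 -0.001]
```

The tool force of −17 N along x shows the lever is against its rest stop. I'll hold briefly, then release and rise.

Call:
play_rows(motion=[[-0.1,0,-0.1,0,0,0,-1],[-0.1,0,-0.1,0,0,0,-1],[-0.1,0,-0.1,0,0,0,-1],[-0.1,0,-0.1,0,0,0,0.2],[-0.1,0,-0.1,0,0,0,1]])

```text
clock: 8.75
position: [0.6292, 0.0436, 0.1878]
tool_rot: [-3.141, -0.001, -0.338]
force: [-0.2, -0.0, -0.6]
grip_width: 0.0615
finger_force: 0.0
```

Call:
play_rows(motion=[[0,0,0,0,0,0,1],[0,0,0,0,0,0,1],[0,0,0,0,0,0,1],[0,0,-2,0,0,0,1],[0,0,-5,0,0,0,1]])

```text
clock: 9.25
position: [0.6281, 0.0432, 0.2367]
tool_rot: [3.14, 0.003, -0.338]
force: [-0.1, -0.7, 1.1]
grip_width: 0.0853
finger_force: 0.0
```

Call:
play_rows(motion=[[0,0,-4,0,0,0,1],[-1,2,-7,0,0,0,1],[-3,5,-9,0,0,0,1],[-5,8,-9,0,0,0,1],[-7,11,-9,0,0,0,1]])

```text
clock: 9.75
position: [0.5253, -0.038, 0.3281]
tool_rot: [-3.141, -0.001, -0.338]
force: [-0.1, -0.2, -0.1]
grip_width: 0.0852
finger_force: 0.0
```

```bash
python3 -c "
from h import *
grab('wrist','w1')
p,X,d=cloud('w1')
def rep(lo,hi,x,y,r):
    m=(X[...,2]>lo)&(X[...,2]<hi)&(d>0)&(np.hypot(X[...,0]-x,X[...,1]-y)<r)
    q=X[m];print(m.sum(),q.mean(0).round(4),np.percentile(q,[2,98],axis=0).round(4)); return q
rep(.18,.24,.632,.041,.05)
rep(.125,.19,.484,-.15,.05)
q=rep(.172,.19,.484,-.15,.05); print(cv2.minAreaRect((q[:,:2]*1000).astype(np.float32)))
to(.484,-.15,.29)"
```

```text
2852 [0.6289 0.0387 0.2155] [[0.6127 0.0226 0.1974]
 [0.6458 0.0578 0.2215]]
5193 [ 0.4891 -0.1456  0.1494] [[ 0.4559 -0.1813  0.1294]
 [ 0.5184 -0.1159  0.1768]]
1088 [ 0.4851 -0.1494  0.1756] [[ 0.4612 -0.1619  0.1727]
 [ 0.5079 -0.1371  0.1774]]
((484.0071105957031, -149.76300048828125), (14.746222496032715, 51.35577392578125), 70.4561996459961)
t 9.8 pos [ 0.5217 -0.0419  0.3282] rot [ 3.14  -0.    -0.342] q [ 0.12  0.27 -0.19  1.73  0.06  1.15 -2.  ] w 0.0854 F [ 3.2 -6.4  4. ] ff 0.0
shift cm [ 0.07 11.44  3.84] rot [ 0.002 -0.    -0.004]
```

View pics/w1.png

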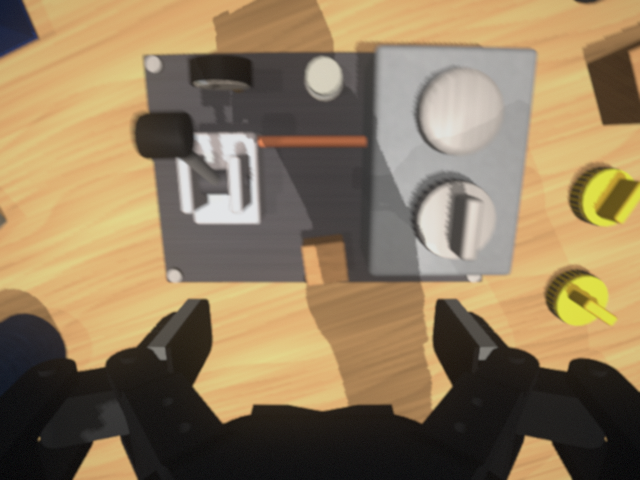

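The wrist view shows the lever back at rest at about (165,135) and the cap wing at about (466,225). The measured wing centre is (0.484, −0.150), with its top at 0.177 m. I'm moving over it.

Call:
play_rows(motion=[[0,4,0,0,0,0,1],[0,8,0,0,0,0,1],[0.07,11.4,2,0,0,0,1],[0.07,11.4,6,0,0,0,1],[0.07,11.4,10,0,0,0,1]])

```text
clock: 10.3
position: [0.4891, -0.1462, 0.227]
tool_rot: [-3.141, -0.002, -0.34]
force: [1.9, 0.6, -0.4]
grip_width: 0.0853
finger_force: 0.0
```

```bash
python3 -c "
from h import *
to(.484,-.15,.147,-.341)"
```

```text
t 10.3 pos [ 0.4891 -0.1462  0.227 ] rot [-3.141e+00 -2.000e-03 -3.400e-01] q [ 0.28  0.35 -0.14  1.9   0.06  0.9  -1.8 ] w 0.0853 F [ 1.9  0.6 -0.4] ff 0.0
shift cm [-0.37  0.53  8.  ] rot [-0.    -0.002  0.001]
```

Call:
play_rows(motion=[[-0.2,0.2,1,0,0,0,1],[-0.4,0.4,3,0,0,0,1],[-0.4,0.4,3.5,0,0,0,1],[-0.4,0.4,3.5,0,0,0,1],[-0.4,0.4,3.5,0,0,0,1]])

```text
clock: 10.8
position: [0.4848, -0.1475, 0.1937]
tool_rot: [-3.141, -0.001, -0.338]
force: [0.9, -0.7, 0.8]
grip_width: 0.0857
finger_force: 0.0
```

```bash
python3 -c "
from h import *
to(.484,-.15,.147,-.341)"
```

```text
t 10.8 pos [ 0.4848 -0.1475  0.1937] rot [-3.141e+00 -1.000e-03 -3.380e-01] q [ 0.28  0.39 -0.13  1.94  0.07  0.82 -1.8 ] w 0.0857 F [ 0.9 -0.7  0.8] ff 0.0
shift cm [0.   0.26 4.67] rot [-0.    -0.001  0.003]
```

Call:
play_rows(motion=[[0,0.25,1.5,0,0,0,1],[0,0.25,3,0,0,0,1],[0,0.25,4,0,0,0,1],[0,0.25,4.6,0,0,0,1],[0,0.25,4.6,0,0,0,1]])

```text
clock: 11.3
position: [0.4832, -0.1498, 0.1464]
tool_rot: [3.142, 0.0, -0.338]
force: [1.3, -0.4, 0.5]
grip_width: 0.0857
finger_force: 0.0
```

Call:
play_rows(motion=[[0,0,0,0,0,0,0],[0,0,0,0,0,0,-1],[0,0,0,0,0,0,-1],[0,0,0,0,0,0,-1],[0,0,0,0,0,0,-1]], squeeze=60)

```text
clock: 11.8
position: [0.4833, -0.1499, 0.1467]
tool_rot: [-3.142, -0.0, -0.338]
force: [-5.5, 2.2, 24.1]
grip_width: 0.013
finger_force: 59.1
```

```bash
python3 -c "
from h import *
to(.484,-.15,.147,-.341);print(observe()['moment'])"
```

```text
t 11.8 pos [ 0.4833 -0.1499  0.1467] rot [-3.142 -0.    -0.338] q [ 0.28  0.45 -0.13  1.98  0.09  0.71 -1.81] w 0.013 F [-5.5  2.2 24.1] ff 59.117456674575806
shift cm [ 0.06 -0.01 -0.03] rot [-0.    -0.     0.003]
[0.49099681 1.37202142 0.05361717]
```

Call:
play_rows(motion=[[0,0,-0.15,0,0,0,-1],[0,0,-0.2,0,0,-0.07,-1],[0,0,-0.2,0,0,-0.14,-1],[0,0,-0.2,0,0,-0.21,-1],[0,0,-0.2,0,0,-0.28,-1]], squeeze=80)

```text
clock: 12.3
position: [0.4826, -0.1504, 0.1481]
tool_rot: [-3.141, 0.001, -0.059]
force: [0.4, -1.1, -7.5]
grip_width: 0.0129
finger_force: 128.7
```

```bash
python3 -c "
from h import *
to(.484,-.15,.147,-.341);print(observe()['moment'])"
```

```text
t 12.3 pos [ 0.4826 -0.1504  0.1481] rot [-3.141e+00  1.000e-03 -5.900e-02] q [ 0.34  0.46 -0.2   1.98  0.13  0.72 -1.57] w 0.0129 F [ 0.4 -1.1 -7.5] ff 128.72542049735785
shift cm [ 0.13 -0.05  0.11] rot [-0.     0.001  0.282]
[-0.47206813 -0.08317925 -3.54387119]
```

CCW meets a hard stop: the moment is −3.5 N m and pad force jumps at 0.28 rad. So the thread should be left-handed, and I'll turn clockwise.

Call:
play_rows(motion=[[0,0,0,0,0,0.12,-1],[0,0,0,0,0,0.24,-1],[0,0,0,0,0,0.36,-1],[0,0,-0.05,0,0,0.48,-1],[0,0,-0.1,0,0,0.58,-1]])

```text
clock: 12.8
position: [0.4825, -0.1497, 0.1491]
tool_rot: [3.141, 0.002, -0.643]
force: [0.1, 0.1, -6.1]
grip_width: 0.0129
finger_force: 80.3
```

```bash
python3 -c "
from h import *
to(.484,-.15,.147,-.341);print(observe()['moment'])"
```

```text
t 12.8 pos [ 0.4825 -0.1497  0.1491] rot [ 3.141e+00  2.000e-03 -6.430e-01] q [ 0.22  0.45 -0.05  1.99  0.03  0.71 -2.06] w 0.0129 F [ 0.1  0.1 -6.1] ff 80.29924392700195
shift cm [ 0.14 -0.06  0.21] rot [ 0.     0.002 -0.302]
[0.10512234 0.11273199 0.06338772]
```

Call:
play_rows(motion=[[0,0,0,0,0,0.1,-1],[0,0,-0.05,0,0,0.2,-1],[0,0,-0.1,0,0,0.3,-1],[0,0,-0.13,0,0,0.4,-1],[0,0,-0.16,0,0,0.5,-1]])

```text
clock: 13.3
position: [0.4831, -0.1499, 0.1511]
tool_rot: [3.142, 0.0, -1.142]
force: [0.7, 0.7, -0.6]
grip_width: 0.0126
finger_force: 81.1
```

```bash
python3 -c "
from h import *
to(.484,-.15,.147,-.341);print(observe()['moment'])"
```

```text
t 13.3 pos [ 0.4831 -0.1499  0.1511] rot [ 3.142  0.    -1.142] q [ 0.12  0.45  0.09  1.99 -0.06  0.71 -2.47] w 0.0126 F [ 0.7  0.7 -0.6] ff 81.11842274665833
shift cm [ 0.05 -0.07  0.41] rot [-0.     0.    -0.801]
[ 0.0082011   0.02363523 -0.01898976]
```

The cap turns freely clockwise, 0.80 rad so far, but joint 7 is near its limit at −2.47. I'll release, spin the tool half a turn and regrip.

Call:
play_rows(motion=[[0,0,0,0,0,0,0],[0,0,0,0,0,0,1],[0,0,0,0,0,0,1],[0,0,0,0,0,0,1],[0,0,-3,0,0,0,1]])

```text
clock: 13.8
position: [0.4816, -0.1496, 0.179]
tool_rot: [3.137, 0.003, -1.137]
force: [0.5, -0.0, 0.6]
grip_width: 0.0837
finger_force: 0.0
```

Call:
play_rows(motion=[[0,0,-3,0,0,-0.14,1],[0,0,-4,0,0,-0.28,1],[0,0,-4,0,0,-0.42,1],[0,0,-4,0,0,-0.56,1],[0,0,-4,0,0,-0.7,1]])

```text
clock: 14.3
position: [0.4832, -0.15, 0.2213]
tool_rot: [-3.142, -0.0, -0.432]
force: [0.1, 0.0, 0.2]
grip_width: 0.0854
finger_force: 0.0
```

Call:
play_rows(motion=[[0,0,0,0,0,-0.14,1],[0,0,0,0,0,-0.28,1],[0,0,0,0,0,-0.42,1],[0,0,0,0,0,-0.56,1],[0,0,0,0,0,-0.7,1]])

```text
clock: 14.8
position: [0.4832, -0.15, 0.2211]
tool_rot: [3.142, -0.0, 0.268]
force: [0.8, 0.9, -1.4]
grip_width: 0.0855
finger_force: 0.0
```

Call:
play_rows(motion=[[0,0,0,0,0,-0.14,1],[0,0,0,0,0,-0.28,1],[0,0,0,0,0,-0.42,1],[0,0,0,0,0,-0.56,1],[0,0,0,0,0,-0.7,1]])

```text
clock: 15.3
position: [0.4832, -0.15, 0.2212]
tool_rot: [3.142, 0.0, 0.968]
force: [0.6, -0.7, 0.2]
grip_width: 0.0853
finger_force: 0.0
```

Call:
play_rows(motion=[[0,0,0,0,0,-0.14,1],[0,0,0,0,0,-0.28,1],[0,0,0,0,0,-0.42,1],[0,0,0,0,0,-0.56,1],[0,0,0,0,0,-0.7,1]])

```text
clock: 15.8
position: [0.4832, -0.1501, 0.2212]
tool_rot: [3.142, 0.0, 1.668]
force: [0.0, -0.6, 0.4]
grip_width: 0.0852
finger_force: 0.0
```

```bash
python3 -c "
from h import *
grab('wrist','w2')
to(.4835,-.15,.151,2.0)
p,X,d=cloud('w2')
m=(X[...,2]>.172)&(X[...,2]<.19)&(d>0)&(np.hypot(X[...,0]-.484,X[...,1]+.15)<.04)
q=X[m];print(m.sum(),q.mean(0).round(4),cv2.minAreaRect((q[:,:2]*1000).astype(np.float32)))"
```

```text
t 15.85 pos [ 0.4832 -0.1501  0.2211] rot [-3.142  0.     1.677] q [ 0.58  0.38 -0.51  1.9   0.23  0.92  0.07] w 0.0852 F [ 0.5 -0.3 -0.3] ff 0.0
shift cm [0.01 0.04 7.01] rot [-0.     0.    -0.323]
2513 [ 0.4833 -0.1474  0.1791] ((483.6136169433594, -149.2189178466797), (14.285052299499512, 50.947120666503906), 24.118450164794922)
```

View pics/w2.png

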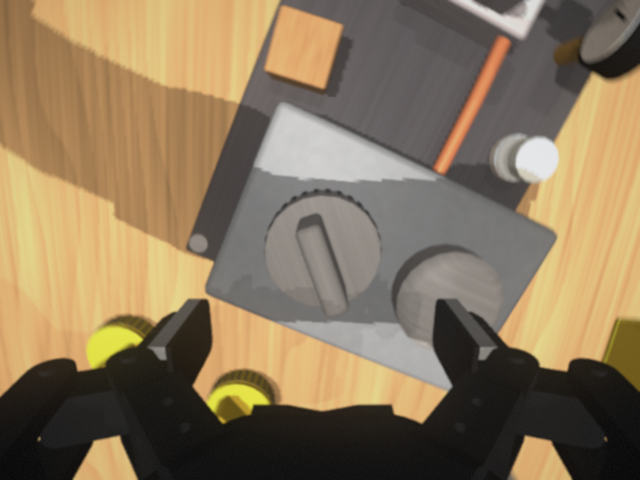

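The wrist view shows the cap wing at about (322,265), turned to a yaw of 1.99 rad and risen slightly. I'll align, descend and regrip.

Call:
play_rows(motion=[[0,0,0,0,0,-0.12,1],[0,0,0,0,0,-0.24,1],[0,0,1.5,0,0,-0.315,1],[0,0,3,0,0,-0.315,1],[0,0,4.5,0,0,-0.315,1]])

```text
clock: 16.35
position: [0.4832, -0.1502, 0.1756]
tool_rot: [3.141, 0.0, 1.974]
force: [0.4, -0.2, -0.0]
grip_width: 0.0859
finger_force: 0.0
```

Call:
play_rows(motion=[[0,0,1.5,0,0,0,1],[0,0,2.3,0,0,0,1],[0,0,2.3,0,0,0,1],[0,0,2.3,0,0,0,0],[0,0,2.3,0,0,0,-1]])

```text
clock: 16.85
position: [0.4836, -0.15, 0.1538]
tool_rot: [3.141, 0.001, 1.976]
force: [-0.3, 0.3, -0.4]
grip_width: 0.0592
finger_force: 0.0
```

Call:
play_rows(motion=[[0,0,0,0,0,0,-1],[0,0,0,0,0,0,-1],[0,0,0,0,0,0,-1],[0,0,0,0,0,0.06,-1],[0,0,-0.05,0,0,0.12,-1]])

```text
clock: 17.35
position: [0.4833, -0.15, 0.1537]
tool_rot: [3.141, 0.0, 1.854]
force: [0.0, -0.2, -1.5]
grip_width: 0.0129
finger_force: 77.8
```

```bash
python3 -c "
from h import *
to(.484,-.15,.152,1.992);print(observe()['moment'])"
```

```text
t 17.35 pos [ 0.4833 -0.15    0.1537] rot [3.141 0.    1.854] q [ 0.57  0.48 -0.51  1.96  0.33  0.78  0.16] w 0.0129 F [ 0.  -0.2 -1.5] ff 77.83820271492004
shift cm [-0.02  0.07  0.17] rot [ 0.     0.    -0.138]
[-0.00341252  0.04750246 -0.04869147]
```

Call:
play_rows(motion=[[0,0,-0.02,0,0,0.05,-1],[0,0,-0.03,0,0,0.09,-1],[0,0,-0.1,0,0,0.09,-1],[0,0,-0.3,0,0,0.09,-1],[0,0,-0.5,0,0,0.09,-1]])

```text
clock: 17.85
position: [0.4832, -0.1499, 0.1588]
tool_rot: [-3.142, -0.0, 1.768]
force: [0.2, -0.3, -1.0]
grip_width: 0.0126
finger_force: 77.8
```

```bash
python3 -c "
from h import *
to(.484,-.15,.152,1.992);print(observe()['moment'])"
```

```text
t 17.85 pos [ 0.4832 -0.1499  0.1588] rot [-3.142 -0.     1.768] q [ 0.56  0.47 -0.49  1.96  0.31  0.78  0.09] w 0.0126 F [ 0.2 -0.3 -1. ] ff 77.84959673881531
shift cm [-0.03  0.08  0.68] rot [-0.    -0.    -0.224]
[-0.00952133 -0.03967123 -0.06460332]
```

Lifting free, with only the cap's weight on the tool. I'll lift 8 cm more.

Call:
play_rows(motion=[[0,0,-0.5,0,0,0,-1],[0,0,-1.2,0,0,0,-1],[0,0,-2.2,0,0,0,-1],[0,0,-3.2,0,0,0,-1],[0,0,-4.2,0,0,0,-1]])

```text
clock: 18.35
position: [0.4833, -0.1499, 0.2017]
tool_rot: [3.141, 0.0, 1.767]
force: [0.1, -0.8, -0.2]
grip_width: 0.0132
finger_force: 77.9
```

Call:
play_rows(motion=[[0,0,-1,0,0,0,-1],[0,0,-2,0,0,0,-1],[0,0,-3,0,0,0,-1],[0,0,-3.5,0,0,0,-1],[0,0,-4,0,0,0,-1]])

```text
clock: 18.85
position: [0.4832, -0.1499, 0.241]
tool_rot: [3.142, 0.0, 1.767]
force: [-0.7, -0.5, -1.2]
grip_width: 0.0128
finger_force: 77.9
```

Call:
play_rows(motion=[[0,0,0,0,0,0,-1],[0,0,0,0,0,0,-1],[0,0,0,0,0,0,-1],[0,0,0,0,0,0,-1],[0,0,0,0,0,0,-1]])

```text
clock: 19.35
position: [0.4832, -0.1499, 0.2404]
tool_rot: [-3.141, -0.0, 1.767]
force: [-0.3, 0.0, -1.3]
grip_width: 0.0127
finger_force: 77.9
```

```bash
python3 -c "
from h import *
to(.484,-.15,.152,1.992)
grab('scene','s2'); a=cv2.imread('pics/s2.png'); cv2.imwrite('pics/s2c.png',cv2.resize(a[170:380,220:470],(750,600)))"
```

```text
t 19.35 pos [ 0.4832 -0.1499  0.2404] rot [-3.141 -0.     1.767] q [ 0.6   0.36 -0.53  1.88  0.22  0.96  0.17] w 0.0127 F [-0.3  0.  -1.3] ff 77.87552833557129
shift cm [-0.03  0.08  8.84] rot [-0.    -0.    -0.225]
```

View pics/s2c.png

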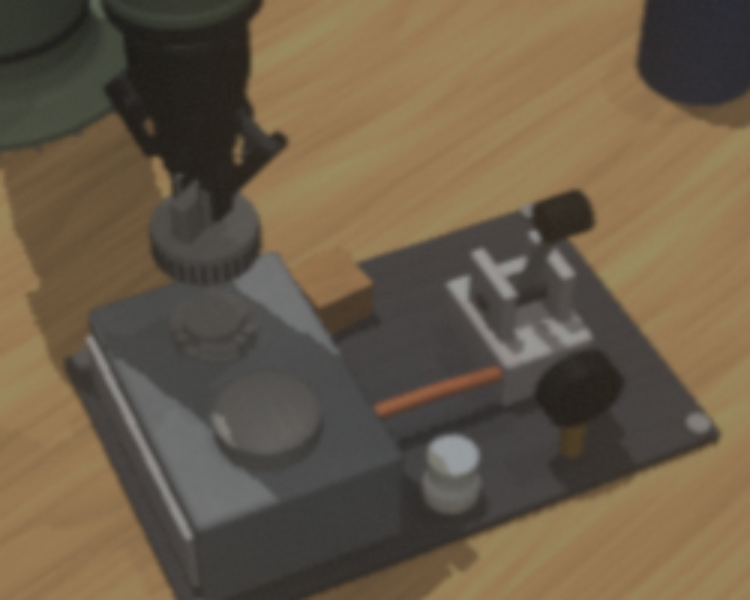

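The cap is held upright at about (205,235) in the crop, well above the bare neck at (215,325). The lever is at rest, and the carton and jar haven't moved. Handing in.

```bash
python3 -c "
from h import *
print(bot.job_done())"
```

```text
the job is handed in; nothing more can be done
None
```

I handed the job in at about 19 s: the lever was pulled through its full stroke and eased back to rest, and the cap (left-handed thread) was unscrewed and is held upright about 8 cm above its seat; the hand-in returned no verdict.

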